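# Take the pressure cap off the rinse tank

### The arm

A 6-joint arm with a two-finger parallel gripper is mounted at the origin on a cart in front of the work surface, level with it; the furniture and walls round the work are solid. World frame = base frame: x ahead of the robot, y to its left, z up, the work surface at z = 0. Lengths are in m, angles in rad, forces in N, time in s.
With the tool pointing down it reaches from about 0.25 to 0.775 m from the base axis. Payload 4 kg.
Tool frame: the origin (TCP) lies midway between the tips of the shut fingers; the grasp point (between the pads) lies 19 mm behind it (env.grip_depth is the distance from the TCP to the grasp point, in m); z points along the fingers, y is the line along which they close (so a half turn about z gives the same grasp; the last joint's range is limited). The gripper opens to 85 mm and grips with 20 to 120 N. Pads are 22 mm wide; open, the fingers measure 114 mm over their backs; the gripper's body (76 mm by 85 mm) begins 54 mm behind the grasp point. The pads swing forward as they close: fully open they stand 13 mm farther back than shut.
Start: joints at [1.123, 0.087, 1.371, -0, 1.684, -0.103], TCP at [0.186, 0.518, 0.231] pointing down, gripper open.
Joint ranges: [-3.1, 3.1], [-0.76, 2.03], [0.27, 2.55], [-1.08, 4.22], [0.17, 2.65], [-2.57, 2.57]. Speed limits (rad/s): [2.79, 2.79, 3.14, 3.14, 3.14, 3.14].

### API

Orientations are given as a rotation vector (axis times angle).
In Python, from rig import env gives the robot as it stands. The module is installed in compiled form; this text tells all that it offers.
- The arm moves only by the tool servo_tool, never from a script. Its argument "commands" is text: rows parted by semicolons, each of 4 numbers parted by spaces: the shift along the tool's x, y, z in units of 40 mm (1.0 is 40 mm), then the turn about the tool's z in units of 5 degrees (1.0 is 5 degrees). In form: tx ty tz roll; .... A call has exactly 5 rows; each row is the pose to reach, as a shift and turn from the pose commanded when the call began, along the tool's axes at that moment; what a row does not reach only later rows make up. A row lasts 1/12 s, in which the tool goes at most 41.7 mm and 7.16 degrees, less where a joint would pass 70% of its speed; a pose out of reach is approached as far as the arm can. A call with a gripper value outside its range is refused whole. "jaw" is the finger opening in mm, from 0 to 85.4, set as the call begins (left out, the last holds). The fingers move at their own pace and stop on an object; "grip_force" is the grip in N (left out, the last holds). Time passes only in rows, so rows that repeat a pose let the fingers close, or fill a call up. It gives the time, the measured TCP pose, the force, the opening and the grip force at its end, in the units of the state.
- env.get_obs(): the state, without advancing time (a new reading comes with each control period).
- env.camera(name): name is "side" or "top" or "wrist"; returns the picture (480x640x3 uint8, blue, green, red); there is no depth.
- env.camera_params(name): a dict with "vfov" (degrees; the focal length in pixels is half the picture's height over the tangent of half this angle, whatever the lens; pixels are square), "cx", "cy" (the principal point, pixels), "position" and "rotation" of the camera in the world; the wrist camera has in their place "hand_eye" (4x4, takes a point from camera to tool coordinates, whose origin is the TCP and whose axes are the flange's). Camera axes: x right, y down, z forward; pixel columns grow to the right and rows downward; lengths in m; the calibration is good to about 2 mm. A picture is of the moment at which its call begins: read the wrist's pose just before it. camera_params takes no time and is no camera call.
- env.sign_off(): hands the job in; it is judged then, once.
Trained networks look in the newest picture that a camera, given by its name, has taken for a name from the list of things; names that differ only in an ending like _2 or _b are one class to them, and where a whole thing is asked for, a point or a joint stands for the part that bears it (a point fixed in the world has none). Each returns a list of dicts, best first, with "p" (0 to 1); they miss things now and then, are a little off and sometimes report something else, mostly with a low value. They report only what shows in the picture. A call takes as long as a camera call. They do not tell look-alikes from the thing itself.
- env.search_frame(camera, target): "centre" ([column, row] in pixels, amid what is visible of it).
- env.cut_out(camera, target): "pixels" (480x640 bool, what is visible of it) and "centre" ([column, row] in pixels, amid what is visible of it).
The state is a dict: "time": time; "joint_positions": joint angles; "joint_vel": joint speeds; "effort": joint torques, N m; "ee_pos": TCP position; "ee_rot": TCP orientation; "contact_force": force on the tool from outside, world axes, zero at the start; "ft_torque": the same for the moment, N m; "grip_width": opening from 0.0 (shut) to 1.0 (fully open); "grasp_force": force on a finger pad.
Only numpy, scipy, OpenCV 4.12 (cv2) and the standard library are available. Lean on these libraries where they do the work, as an engineer would, in place of code of your own. Each camera call takes 0.05 s, during which the arm holds its last target. There are 200 camera calls.

### The job

Vent and open the small steel pressure tank: turn its red-winged cap gently anticlockwise (seen from above), without pressing, until you feel it meet its first stop, and hold it lightly against that stop for a second without forcing it. Then press it down against its spring, with no more than about 25 N, and turn on past the stop to the release position without forcing it against the end. Lift the cap off and lay it gently in the nearer kidney dish, without dropping it, and leave the loose reagent bottle and sample cup behind the tank undisturbed.

Things in the scene. Friction and masses are not known exactly. Their poses are not given: they have to be found in the camera images.
- tank: Fixed steel pressure tank, 124 mm wide, 130 mm to the shoulder; neck 76 mm wide, its flat top plate 172 mm above the desk. Origin: centre of its underside, z up. x axis: 3 deg past the yellow mark (first stop, nominal); closed is the red mark at -34 deg, release the green mark at +48 deg, counted anticlockwise from above. Gauge (y side) and nozzle (x side) reach 87 mm out, below 90 mm.
- neck_top (a point): Centre of the neck plate's top, 172 mm above the desk. Two lugs of the cap hook under this 5 mm plate, held up by a spring: about 7 N at rest, 10 N when hard down. Cap must go down 3 to 4.5 mm to pass the first stop; after 6 mm its disc meets the plate (hard). At release it rises 8 mm by itself if let go and lifts straight up; the lugs are clear after 25 mm of lift.
- stop_mark (a point): Yellow mark on the neck's side (one more oppopoint), 40 mm from the axis at -3 deg from the tank's x, 160 mm above the desk. At the first stop the cap's marked wing end points here, but only within 17 deg either way: the true angle is hidden and must be felt. Running friction of the cap is under 0.15 Nm; hold it at the stop with 0.1 to 0.3 Nm more; over 0.5 Nm is forcing it.
- release_mark (a point): Green mark on the neck's side (one more oppopoint), 40 mm from the axis, at +48 deg from the tank's x, 160 mm above the desk. The cap's marked wing end points here at release; a solid end stop lies 1 to 4 deg further (do not force).
- cap: Loose cap, 0.1 kg: black disc 62 mm wide, 9 mm thick; red upright wing on top, 58 mm long (cap's x), 14 mm wide (y), from 9 to 34 mm above the origin; below, a 20 mm steel stem to 20 mm under the origin with two lugs to 24 mm out along x, 11 to 17 mm under it. Origin: centre of the disc's underside, z up. Starts closed, 178 mm above the desk, wing -38 to -30 deg from the tank's x.
- cap_mark (a point): Point on top of the wing at the end with the white mark: 28 mm from the cap's axis along its x, 34 mm above its origin.
- dish: Loose steel kidney dish, 121 mm (its x) by 256 mm (its y), 42 mm high, 0.25 kg, floor 7 mm up. Origin: centre of its underside, z up. The hollow side of the kidney faces its +x; inside it is about 74 mm wide at mid length, where the middle of the floor is 8 mm from the origin towards -x.
- reagent_bottle: White reagent bottle with blue cap, 40 mm wide, 83 mm high, loose; origin under its centre. Leave alone.
- specimen_cup: Clear sample cup with yellow lid, 41 mm wide, 50 mm high, loose; origin under its centre. Leave alone.
- stop_ring: Fixed ring hidden inside the neck, in the tank's frame (same axis, x axis nominally the tank's). It carries the two ribs, 21 mm from the axis, that stop the cap's lugs at the first stop; their angle on the ring differs each time, so its pose does not show where the stop is. Not visible from outside.
Not all that is in view belongs to the job. What is shaped like the cap but green or yellow is not meant.

How it is judged:
By the outcome, as a careful person would: the job done as asked, in the order asked, and still so for the second after the job is handed in, with the robot touching nothing.
It also fails if it takes over 72 s, if anything falls off the work surface, if the arm or the gripper's body presses on something with over 40 N, if the wrist force passes 120 N, or if a joint passes its speed limit or range.

## Working session

There is one attempt and no reset: what is moved stays moved. The work goes in short steps, Python scripts to look and compute and a tool call to move; the robot and the scene stay as the last step left them, time stands still between calls to the robot, and variables do not carry over. Pictures are saved under pics/ and viewed, at most 10 in all, crops included, and the job is handed in when it is done.

Besides the shell and the picture viewer there is one more tool, called after "Request:" in YAML: its name, and indented under it one key for each argument. servo_tool: Moves the arm, as the interface text tells. Its arguments: {"type":"object","properties":{"commands":{"type":"string"},"jaw":{"type":"number"},"grip_force":{"type":"number"}},"required":["commands"]}

```bash
mkdir -p pics
cat > h.py <<'E'
import numpy as np, cv2
from rig import env
from scipy.spatial.transform import Rotation as R
def cam(name):
    p=env.camera_params(name); f=240/np.tan(np.radians(p['vfov'])/2)
    if 'hand_eye' in p:
        o=env.get_obs(); T=np.eye(4); T[:3,:3]=R.from_rotvec(o['ee_rot']).as_matrix(); T[:3,3]=o['ee_pos']
        M=T@np.array(p['hand_eye'])
    else:
        M=np.eye(4); r=np.array(p['rotation']); M[:3,:3]=r if r.shape==(3,3) else R.from_rotvec(r).as_matrix(); M[:3,3]=p['position']
    return M,f,p['cx'],p['cy']
def ray(c,px):
    M,f,cx,cy=c; d=M[:3,:3]@np.array([(px[0]-cx)/f,(px[1]-cy)/f,1]); return M[:3,3],d/np.linalg.norm(d)
def tri(rays):
    A=np.zeros((3,3));b=np.zeros(3)
    for o,d in rays:
        P=np.eye(3)-np.outer(d,d);A+=P;b+=P@o
    x=np.linalg.solve(A,b); return x,[np.linalg.norm((np.eye(3)-np.outer(d,d))@(x-o)) for o,d in rays]
def atz(c,px,z):
    o,d=ray(c,px); return o+d*(z-o[2])/d[2]
def proj(c,X):
    M,f,cx,cy=c; q=M[:3,:3].T@(np.array(X)-M[:3,3]); return np.array([cx+f*q[0]/q[2],cy+f*q[1]/q[2]])
E
python3 - <<'E'
from h import *
print(env.get_obs())
names=['side','top','wrist']
ims=[]
for n in names:
    im=env.camera(n); cv2.imwrite(f'pics/{n}0.png',im)
    c=cam(n); print(n,c[0][:3].round(3).tolist(),c[1:])
    for t in ['tank','cap','cap_mark','stop_mark','release_mark','neck_top','dish','reagent_bottle','specimen_cup']:
        print(' ',t,[(np.round(r['centre']).astype(int).tolist(),round(r['p'],2)) for r in env.search_frame(n,t)[:4]])
a,b=cv2.imread('pics/side0.png'),cv2.imread('pics/top0.png')
E
```

```text
{'time': 0.0, 'joint_positions': array([ 1.12289948e+00,  8.79889966e-02,  1.37229985e+00,  3.26551679e-06,
        1.68357618e+00, -1.03093100e-01]), 'joint_vel': array([ 0.00131319,  0.0004567 ,  0.0008492 ,  0.00124482, -0.00113708,
        0.00085023]), 'effort': array([-1.62527536e-03, -3.51868129e+01, -3.13274074e+01, -3.09212473e-04,
        1.08982719e-02, -4.94970720e-06]), 'ee_pos': array([0.18568768, 0.51717293, 0.23009741]), 'ee_rot': array([-0.53882995, -3.09440653,  0.00343276]), 'contact_force': array([-0.40876684, -0.40077919,  0.568173  ]), 'ft_torque': array([0.0044567 , 0.06767555, 0.00337898]), 'grasp_force': 0.0, 'grip_width': 1.0010108247096068}
side [[-0.937, -0.212, 0.276, 0.294], [-0.348, 0.603, -0.718, 0.589], [-0.014, -0.769, -0.639, 0.71]] (np.float64(462.22194900324104), 313.9022501597565, 238.6820229140299)
  tank [([273, 343], 0.9)]
  cap [([349, 284], 0.96), ([263, 290], 0.74), ([302, 292], 0.74), ([393, 324], 0.74)]
  cap_mark [([261, 290], 0.92), ([300, 291], 0.78), ([390, 326], 0.76), ([351, 288], 0.62)]
  stop_mark [([269, 341], 0.82)]
  release_ma
[... 335 characters left out ...]

  cap [([232, 228], 0.97), ([341, 273], 0.86), ([316, 228], 0.71), ([250, 306], 0.69)]
  cap_mark [([226, 221], 0.96), ([316, 226], 0.79), ([306, 327], 0.63), ([252, 305], 0.59)]
  stop_mark [([243, 235], 0.68), ([226, 224], 0.68)]
  release_mark [([242, 236], 0.62)]
  neck_top []
  dish [([421, 243], 0.67)]
  reagent_bottle [([287, 153], 0.55), ([422, 242], 0.38)]
  specimen_cup [([208, 148], 0.59)]
wrist [[0.337, 0.895, 0.291, 0.11], [0.941, -0.321, -0.104, 0.544], [0.0, 0.309, -0.951, 0.374]] (np.float64(413.9610190168734), 312.17179056940904, 240.7009779654181)
  tank []
  cap []
  cap_mark []
  stop_mark []
  release_mark []
  neck_top []
  dish []
  reagent_bottle []
  specimen_cup []
```

View pics/side0.png

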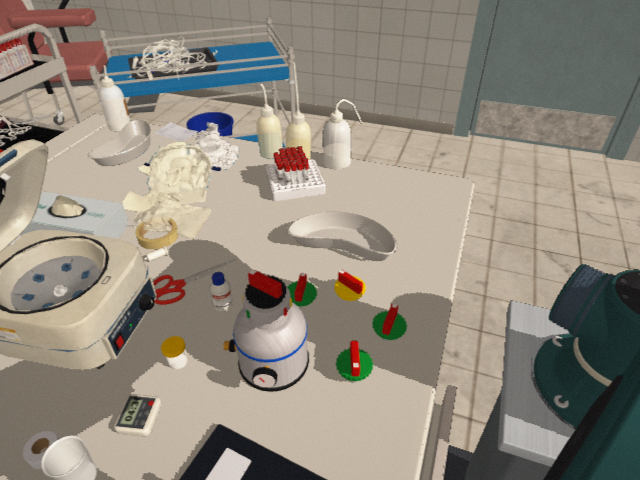

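View pics/top0.png

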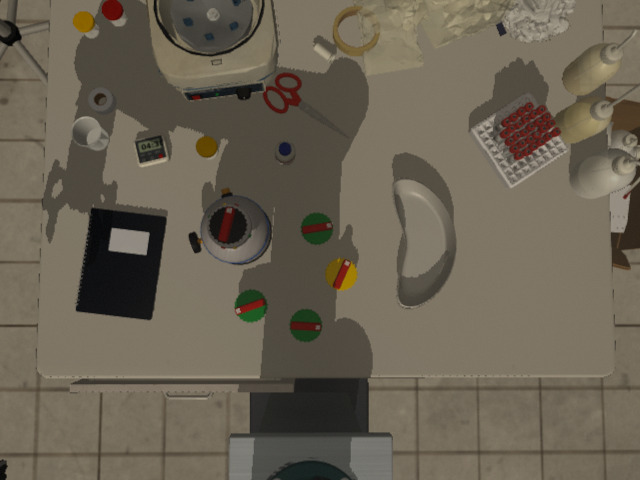

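Run:
```python
from h import *
cs,ct=cam('side'),cam('top')
a,b=cv2.imread('pics/side0.png'),cv2.imread('pics/top0.png')
def red(im,x0,x1,y0,y1):
    s=im[y0:y1,x0:x1].astype(int); m=(s[...,2]>90)&(s[...,1]<60)&(s[...,0]<60)
    v,u=np.nonzero(m); return np.array([u.mean()+x0,v.mean()+y0]),m.sum(),np.c_[u+x0,v+y0]
rs=red(a,245,290,265,305); rt=red(b,208,250,200,250)
print(rs[:2],rt[:2]); print(tri([ray(cs,rs[0]),ray(ct,rt[0])]))
d=np.linalg.svd(rt[2]-rt[0])[2][0] if 0 else np.linalg.eigh(np.cov((rt[2]-rt[0]).T))[1][:,1]; print('axis px',d)
for n,c in (('side',cs),('top',ct)): 
    for t in ('dish','tank'):
        for r in env.cut_out(n,t)[:2]: 
            v,u=np.nonzero(r['pixels']); print(n,t,r['centre'],r['p'],u.min(),u.max(),v.min(),v.max())
print([atz(ct,p,.0).round(3) for p in ((240,237),(421,243),(285,151),(206,147))])
x=np.hstack([cv2.resize(b[180:260,185:275],(400,356),interpolation=2),cv2.resize(a[255:395,215:335],(305,356),interpolation=2)])
cv2.imwrite('pics/c1.png',x)
```

```text
(array([265.11740891, 283.76923077]), np.int64(494)) (array([224., 248.]), np.int64(1))
(array([0.52197879, 0.15192507, 0.2156392 ]), [np.float64(0.01789206611168909), np.float64(0.017892066111689038)])
axis px [nan nan]
side dish [346.5, 232.6] 0.77 287 395 212 260
side tank [273.0, 341.7] 0.64 223 308 291 391
top dish [419.5, 240.5] 0.65 391 455 177 308
top tank [242.2, 236.8] 0.86 189 271 187 263
[array([0.537, 0.142, 0.   ]), array([ 0.526, -0.221,  0.   ]), array([0.711, 0.053, 0.   ]), array([0.719, 0.212, 0.   ])]<stdin>:9: RuntimeWarning: Degrees of freedom <= 0 for slice
  c *= np.true_divide(1, fact)
  c *= np.true_divide(1, fact)
```

View pics/c1.png

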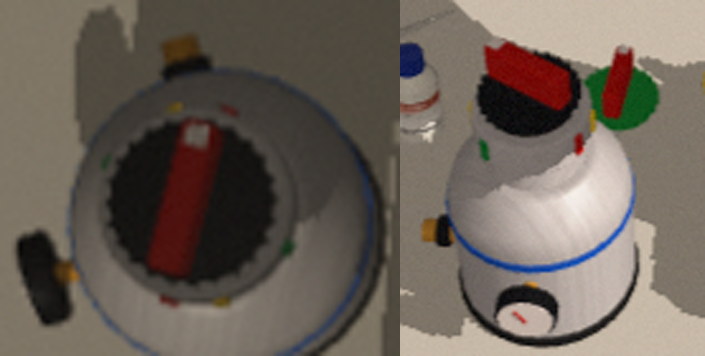

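The picture shows one cap with a black disc, on the tank at top (229,228) / side (265,286). The look-alikes have green discs (top (316,228), (250,306), (306,325)) or a yellow one (341,273), so they are ruled out. The cap's white mark is at the far wing end. The nearer dish is the one at top (421,243).

Run:
```python
from h import *
cs,ct=cam('side'),cam('top')
a,b=cv2.imread('pics/side0.png'),cv2.imread('pics/top0.png')
# corners of wing top from crops: top crop scale 400/90, side 305/120 x, 356/140 y
T=lambda x,y:(185+x*90/400,180+y*80/356); S=lambda x,y:(215+(x-400)*120/305,255+y*140/356)
pt={'mark':(T(198,122),S(495,43)),'far':(T(166,276),S(570,100))}
for k,(p,q) in pt.items(): print(k,tri([ray(ct,p),ray(cs,q)]))
s=b.astype(int); m=np.zeros(b.shape[:2],bool); m[200:250,208:250]=True
m&=(s[...,2]>60)&(s[...,2]>2.2*s[...,1])&(s[...,2]>2.2*s[...,0])
n,l,st,ce=cv2.connectedComponentsWithStats(m.astype(np.uint8)); print(st[1:].tolist(),ce[1:].tolist())
i=1+st[1:,4].argmax(); v,u=np.nonzero(l==i); w=np.array([atz(ct,(x,y),.208) for x,y in zip(u,v)])[:,:2]
c=w.mean(0); d=np.linalg.eigh(np.cov((w-c).T))[1][:,1]; print('wing',c,np.degrees(np.arctan2(d[1],d[0])))
for k,(x,y) in {'red':(229,110),'yel':(175,105),'gre':(107,160),'red2':(168,300),'yel2':(221,302),'gre2':(288,246)}.items(): print(k,atz(ct,T(x,y),.16).round(4))
print('nozzle',atz(ct,T(181,48),.08),'gauge',atz(ct,T(42,278),.08))
# dish from masks
for n,c in (('top',ct),):
    env.camera(n); r=env.cut_out(n,'dish')[0]; cn=max(cv2.findContours(r['pixels'].astype(np.uint8),0,1)[0],key=len)[:,0]
    w=np.array([atz(c,p,.042)[:2] for p in cn]).astype(np.float32); print(cv2.minAreaRect(w)); 
    print('min/max',w.min(0),w.max(0))
```

```text
mark (array([0.57233304, 0.13649752, 0.21031997]), [np.float64(0.0009011680758929483), np.float64(0.0009011680758929805)])
far (array([0.51650744, 0.15023358, 0.19322205]), [np.float64(0.0001336458915534775), np.float64(0.00013364589155351341)])
[[226, 208, 1, 1, 1], [219, 208, 15, 33, 228], [222, 247, 1, 1, 1]] [[226.0, 208.0], [225.32456140350877, 225.69298245614036], [222.0, 247.0]]
wing [0.54296598 0.14372782] 165.31616590118145
red [0.5834 0.1312 0.16  ]
yel [0.5853 0.1523 0.16  ]
gre [0.5636 0.1785 0.16  ]
red2 [0.509  0.1539 0.16  ]
yel2 [0.5083 0.1333 0.16  ]
gre2 [0.5302 0.1075 0.16  ]
nozzle [0.61872738 0.16089355 0.08      ] gauge [0.52154671 0.2175615  0.08      ]
((0.5280663371086121, -0.22081798315048218), (0.252661794424057, 0.1188746988773346), 2.5522780418395996)
min/max [ 0.4003267  -0.27956057] [ 0.6525582  -0.15735884]
```

Request:
servo_tool:
  commands: "-0.78 -0.38 -0.3 0; -1.55 -0.77 -0.6 0; -2.33 -1.15 -0.9 0; -3.1 -1.53 -1.2 0; -3.88 -1.92 -1.5 0"

```text
time: 2.22
ee_pos: [0.3067, 0.3917, 0.292]
ee_rot: [0.538, 3.095, 0.001]
contact_force: [0.5, -0.5, -1.0]
grip_width: 0.999
grasp_force: 0.0
```

Request:
servo_tool:
  commands: "-0.78 -0.38 0 0; -1.55 -0.77 0 0; -2.33 -1.15 0 0; -3.1 -1.53 0 0; -3.88 -1.92 0 0"

```text
time: 2.63
ee_pos: [0.427, 0.2668, 0.2916]
ee_rot: [0.539, 3.095, 0.001]
contact_force: [-0.0, 0.1, -0.0]
grip_width: 0.998
grasp_force: 0.0
```

Request:
servo_tool:
  commands: "-0.78 -0.38 0 0; -1.55 -0.77 0 0; -2.33 -1.15 0 0; -3.1 -1.53 0 0; -3.88 -1.92 0 0"

```text
time: 3.05
ee_pos: [0.5472, 0.142, 0.2914]
ee_rot: [0.539, 3.095, 0.001]
contact_force: [0.2, -0.2, 0.5]
grip_width: 1.0
grasp_force: 0.0
```

Request:
servo_tool:
  commands: "0 0 0 1.4; 0 0 0 2.8; 0 0 0 4.2; 0 0 0 5.6; 0 0 0 7"

```text
time: 3.47
ee_pos: [0.5464, 0.1432, 0.2912]
ee_rot: [-1.454, -2.785, -0.0]
contact_force: [0.9, 0.4, -0.2]
grip_width: 1.002
grasp_force: 0.0
```

Request:
servo_tool:
  commands: "0 0 0 1.4; 0 0 0 2.8; 0 0 0 4.2; 0 0 0 5.6; 0 0 0 7"

```text
time: 3.88
ee_pos: [0.5462, 0.1434, 0.2913]
ee_rot: [-2.223, -2.219, -0.0]
contact_force: [-0.4, 0.5, -0.0]
grip_width: 0.998
grasp_force: 0.0
```

Request:
servo_tool:
  commands: "0 0 0 1.4; 0 0 0 2.8; 0 0 0 4.2; 0 0 0 5.6; 0 0 0 7"

```text
time: 4.3
ee_pos: [0.5462, 0.1434, 0.2913]
ee_rot: [-2.788, -1.448, -0.0]
contact_force: [-0.5, -0.1, -0.8]
grip_width: 1.001
grasp_force: 0.0
```

Request:
servo_tool:
  commands: "0 0 0 1.4; 0 0 0 2.8; 0 0 0 4.2; 0 0 0 5.6; 0 0 0 7"

```text
time: 4.72
ee_pos: [0.5462, 0.1434, 0.2913]
ee_rot: [-3.094, -0.543, 0.0]
contact_force: [-0.1, 0.3, -0.1]
grip_width: 1.002
grasp_force: 0.0
```

Request:
servo_tool:
  commands: "0 0 0 1.4; 0 0 0 2.8; 0 0 0 4.2; 0 0 0 5.6; 0 0 0 7"

```text
time: 5.13
ee_pos: [0.5462, 0.1434, 0.2913]
ee_rot: [-3.114, 0.413, 0.0]
contact_force: [-1.2, 0.0, -0.2]
grip_width: 1.002
grasp_force: 0.0
```

Run:
```python
from h import *
c=cam('wrist'); im=env.camera('wrist'); cv2.imwrite('pics/w1.png',im)
for t in ['cap','cap_mark','stop_mark','release_mark']:
    print(t,[(np.round(r['centre'],1).tolist(),round(r['p'],2)) for r in env.search_frame('wrist',t)[:3]])
s=im.astype(int); m=((s[...,2]>60)&(s[...,2]>2.2*s[...,1])&(s[...,2]>2.2*s[...,0]))
n,l,st,ce=cv2.connectedComponentsWithStats(m.astype(np.uint8))
for i in range(1,n):
    if st[i,4]>30: print(st[i].tolist(),ce[i].round(1))
print('proj',proj(c,[.5465,.143,.212]))
o=env.get_obs(); print(o['contact_force'],o['ft_torque'],o['joint_positions'])
```

```text
cap [([464.1, 137.9], 0.84), ([369.3, 309.6], 0.8), ([523.1, 213.5], 0.75)]
cap_mark [([367.4, 307.8], 0.96), ([524.9, 215.8], 0.87), ([475.5, 308.2], 0.72)]
stop_mark [([300.5, 179.9], 0.71)]
release_mark [([299.5, 175.9], 0.58)]
[104, 72, 10, 9, 71] [108.7  76. ]
[438, 124, 67, 38, 1151] [468.9 142.9]
[310, 167, 8, 6, 45] [313.7 169.4]
[514, 189, 37, 62, 1343] [531.6 220.3]
[298, 193, 28, 102, 2267] [311.7 246. ]
[347, 294, 52, 40, 1021] [373.  314.1]
[452, 308, 56, 26, 846] [481.9 320.6]
proj [311.53474167 250.38539422]
[ 1.04632078  0.34924057 -0.7233219 ] [-0.00729945 -0.04770353  0.01481045] [1.56365191e-01 1.16849698e-01 1.22061535e+00 8.93032736e-05
 1.80408553e+00 1.98214810e+00]
```

View pics/w1.png

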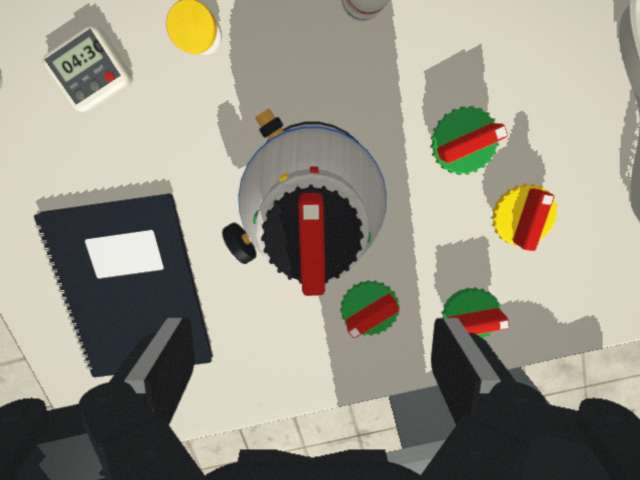

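Wrist view: the cap wing is at (312,246), lined up with tool x, with the white mark at (311,212). The red mark (314,169) is just clockwise of the yellow mark (283,177). The cap is centred under the tool, so I descend and grip.

Request:
servo_tool:
  commands: "0 0 0.5 0; 0 0 1 0; 0 0 1.5 0; 0 0 2 0; 0 0 2.3 0"
  jaw: 45
  grip_force: 40

```text
time: 5.8
ee_pos: [0.5452, 0.1433, 0.1967]
ee_rot: [3.115, -0.401, -0.005]
contact_force: [-0.2, -0.0, 0.0]
grip_width: 0.528
grasp_force: 0.0
```

Request:
servo_tool:
  commands: "0 0 0.1 0; 0 0 0.2 0; 0 0 0.2 0; 0 0 0.2 0; 0 0 0.2 0"

```text
time: 6.22
ee_pos: [0.547, 0.1435, 0.1929]
ee_rot: [-3.115, 0.403, -0.004]
contact_force: [1.6, 0.2, 0.6]
grip_width: 0.531
grasp_force: 0.0
```

Request:
servo_tool:
  commands: "0 0 0 0; 0 0 0 0; 0 0 0 0; 0 0 0 0; 0 0 0 0"
  jaw: 8

```text
time: 6.63
ee_pos: [0.5465, 0.1435, 0.1922]
ee_rot: [-3.115, 0.403, -0.002]
contact_force: [-0.3, -0.6, 2.5]
grip_width: 0.157
grasp_force: 41.5
```

Request:
servo_tool:
  commands: "0 0 0 0; 0 0 0 0; 0 0 0 0; 0 0 0 0; 0 0 0 0"

```text
time: 7.05
ee_pos: [0.5465, 0.1435, 0.1921]
ee_rot: [-3.115, 0.403, -0.002]
contact_force: [-1.0, 0.4, 4.9]
grip_width: 0.151
grasp_force: 41.8
```

```bash
cat > s.py <<'E'
from h import *
o=env.get_obs(); r=o['ee_rot']; h=2*np.degrees(np.arctan2(r[1],r[0]))
print(round(o['time'],2),'pos',(o['ee_pos']*1e3).round(2),'head',round(((h+180)%360)-180,2),'F',o['contact_force'].round(2),'T',o['ft_torque'].round(3),'w',round(o['grip_width']*85.4,1),'g',round(o['grasp_force'],1),'q6',o['joint_positions'][5].round(4),'eff6',o['effort'].round(3)[5])
E
python3 s.py
```

```text
7.05 pos [546.55 143.49 192.13] head -14.76 F [-0.99  0.4   4.89] T [-0.027  0.071  0.003] w 12.9 g 41.8 q6 1.9847 eff6 -0.013
```

Request:
servo_tool:
  commands: "0 0 -0.01 0; 0 0 -0.02 0; 0 0 -0.02 0; 0 0 -0.02 0; 0 0 -0.02 0"

```text
time: 7.47
ee_pos: [0.5465, 0.1435, 0.1922]
ee_rot: [-3.115, 0.403, -0.001]
contact_force: [1.4, 0.8, 3.0]
grip_width: 0.152
grasp_force: 41.6
```

```bash
python3 s.py
```

```text
7.47 pos [546.52 143.51 192.17] head -14.75 F [1.4  0.8  3.04] T [ 0.099 -0.297 -0.027] w 13.0 g 41.6 q6 1.9847 eff6 -0.012
```

Request:
servo_tool:
  commands: "0 0 -0.01 0; 0 0 -0.02 0; 0 0 -0.03 0; 0 0 -0.03 0; 0 0 -0.03 0"

```text
time: 7.88
ee_pos: [0.5464, 0.1435, 0.1922]
ee_rot: [-3.115, 0.403, 0.001]
contact_force: [4.5, 1.5, -3.7]
grip_width: 0.156
grasp_force: 40.6
```

Request:
servo_tool:
  commands: "0 0 0 -0.2; 0 0 0 -0.4; 0 0 0 -0.6; 0 0 0 -0.8; 0 0 0 -0.8"

```text
time: 8.3
ee_pos: [0.5456, 0.1432, 0.1922]
ee_rot: [3.127, -0.293, -0.003]
contact_force: [3.1, 1.2, -8.2]
grip_width: 0.154
grasp_force: 40.2
```

```bash
python3 s.py
python3 - <<'E'
from h import *
T=[]
for i in range(4): env.camera('side'); T.append(env.get_obs()['ft_torque'])
print(np.round(T,3))
E
```

```text
8.3 pos [545.64 143.22 192.24] head -10.7 F [ 3.11  1.19 -8.18] T [ 0.126 -0.713 -0.058] w 13.2 g 40.2 q6 1.9139 eff6 -0.14
[[ 0.107 -0.729 -0.003]
 [ 0.089 -0.757  0.043]
 [-0.012 -0.72   0.023]
 [ 0.049 -0.664  0.003]]
```

Request:
servo_tool:
  commands: "0.01 0 0.01 -0.2; 0.01 0 0.02 -0.4; 0.01 0 0.03 -0.6; 0.01 0 0.03 -0.8; 0.01 0 0.03 -0.8"

```text
time: 8.92
ee_pos: [0.5458, 0.1432, 0.1922]
ee_rot: [3.136, -0.183, -0.003]
contact_force: [-1.6, -0.5, -6.0]
grip_width: 0.154
grasp_force: 40.5
```

```bash
python3 s.py
```

```text
8.92 pos [545.81 143.2  192.22] head -6.69 F [-1.63 -0.49 -6.03] T [-0.16   0.331  0.033] w 13.2 g 40.5 q6 1.8437 eff6 -0.118
```

Request:
servo_tool:
  commands: "0 0 0.01 -0.1; 0 0 0.02 -0.2; 0 0 0.02 -0.3; 0 0 0.02 -0.4; 0 0 0.02 -0.4"
  grip_force: 20

```text
time: 9.33
ee_pos: [0.5463, 0.1435, 0.1921]
ee_rot: [-3.139, 0.129, 0.0]
contact_force: [-6.4, -1.0, 1.1]
grip_width: 0.157
grasp_force: 41.3
```

```bash
python3 s.py
```

```text
9.33 pos [546.28 143.51 192.13] head -4.71 F [-6.39 -0.99  1.05] T [-0.063  0.962 -0.053] w 13.4 g 41.3 q6 1.8093 eff6 -0.07
```

Request:
servo_tool:
  commands: "0 0 0 -0.1; 0 0 0 -0.2; 0 0 0 -0.25; 0 0 0 -0.3; 0 0 0 -0.3"

```text
time: 9.75
ee_pos: [0.5469, 0.1436, 0.1921]
ee_rot: [-3.14, 0.089, -0.002]
contact_force: [-4.0, 0.4, 3.0]
grip_width: 0.153
grasp_force: 41.6
```

```bash
python3 s.py
```

```text
9.75 pos [546.88 143.6  192.09] head -3.23 F [-3.95  0.45  3.04] T [ 0.078  0.896 -0.01 ] w 13.1 g 41.6 q6 1.7835 eff6 -0.028
```

Request:
servo_tool:
  commands: "-0.01 0 -0.01 -0.1; -0.01 0 -0.01 -0.2; -0.01 0 -0.01 -0.2; -0.01 0 -0.01 -0.2; -0.01 0 -0.01 -0.2"
  jaw: 8.5
  grip_force: 20

```text
time: 10.17
ee_pos: [0.5469, 0.1436, 0.1922]
ee_rot: [-3.14, 0.062, -0.003]
contact_force: [-1.0, 1.1, 2.6]
grip_width: 0.153
grasp_force: 41.5
```

```bash
python3 s.py
```

```text
10.17 pos [546.95 143.55 192.16] head -2.25 F [-1.02  1.1   2.63] T [0.222 0.218 0.052] w 13.0 g 41.5 q6 1.7664 eff6 0.012
```

Request:
servo_tool:
  commands: "0 0 0 -0.1; 0 0 0 -0.2; 0 0 0 -0.25; 0 0 0 -0.25; 0 0 0 -0.25"

```text
time: 10.58
ee_pos: [0.5469, 0.1435, 0.1922]
ee_rot: [-3.141, 0.028, -0.003]
contact_force: [-0.0, 1.7, 3.6]
grip_width: 0.15
grasp_force: 41.6
```

```bash
python3 s.py
```

```text
10.58 pos [546.93 143.46 192.16] head -1.01 F [-0.01  1.67  3.63] T [ 0.237 -0.12   0.017] w 12.8 g 41.6 q6 1.7445 eff6 -0.005
```

Request:
servo_tool:
  commands: "0 0 -0.01 -0.1; 0 0 -0.01 -0.2; 0 0 -0.01 -0.25; 0 0 -0.01 -0.25; 0 0 -0.01 -0.25"

```text
time: 11.0
ee_pos: [0.5467, 0.1433, 0.1921]
ee_rot: [-3.142, -0.007, -0.002]
contact_force: [2.8, 0.6, 1.2]
grip_width: 0.152
grasp_force: 41.4
```

```bash
python3 s.py
```

```text
11.0 pos [546.71 143.33 192.14] head 0.24 F [2.81 0.59 1.16] T [ 0.262 -0.626 -0.004] w 13.0 g 41.4 q6 1.7227 eff6 0.001
```

Request:
servo_tool:
  commands: "0 0 0 -0.1; 0 0 0 -0.2; 0 0 0 -0.25; 0 0 0 -0.25; 0 0 0 -0.25"

```text
time: 11.42
ee_pos: [0.5464, 0.1432, 0.1922]
ee_rot: [3.141, 0.041, 0.001]
contact_force: [3.4, 0.7, 0.9]
grip_width: 0.15
grasp_force: 41.4
```

```bash
python3 s.py
```

```text
11.42 pos [546.42 143.25 192.18] head 1.49 F [3.36 0.74 0.88] T [ 0.102 -0.619  0.033] w 12.8 g 41.4 q6 1.7009 eff6 0.006
```

Request:
servo_tool:
  commands: "0 0 0 -0.1; 0 0 0 -0.2; 0 0 0 -0.25; 0 0 0 -0.25; 0 0 0 -0.25"

```text
time: 11.83
ee_pos: [0.5462, 0.1432, 0.1921]
ee_rot: [3.14, 0.075, -0.0]
contact_force: [2.2, -0.9, 1.5]
grip_width: 0.155
grasp_force: 41.5
```

```bash
python3 s.py
```

```text
11.83 pos [546.17 143.2  192.14] head 2.74 F [ 2.23 -0.94  1.49] T [-0.096 -0.474 -0.028] w 13.2 g 41.5 q6 1.6791 eff6 -0.009
```

Request:
servo_tool:
  commands: "0 0 0 -0.1; 0 0 0 -0.2; 0 0 0 -0.25; 0 0 0 -0.25; 0 0 0 -0.25"

```text
time: 12.25
ee_pos: [0.5461, 0.1432, 0.1921]
ee_rot: [3.139, 0.109, -0.001]
contact_force: [1.2, -1.6, 2.7]
grip_width: 0.152
grasp_force: 41.6
```

```bash
python3 s.py
```

```text
12.25 pos [546.06 143.21 192.14] head 3.99 F [ 1.22 -1.57  2.66] T [-0.183 -0.327  0.018] w 13.0 g 41.6 q6 1.6572 eff6 -0.012
```

Request:
servo_tool:
  commands: "0 0 -0.01 -0.1; 0 0 -0.01 -0.2; 0 0 -0.01 -0.25; 0 0 -0.01 -0.25; 0 0 -0.01 -0.25"

```text
time: 12.67
ee_pos: [0.546, 0.1433, 0.1922]
ee_rot: [3.138, 0.144, -0.001]
contact_force: [1.2, -1.1, 0.4]
grip_width: 0.156
grasp_force: 41.3
```

```bash
python3 s.py
```

```text
12.67 pos [545.97 143.29 192.18] head 5.25 F [ 1.19 -1.12  0.41] T [-0.203 -0.33   0.003] w 13.3 g 41.3 q6 1.6355 eff6 -0.051
```

Request:
servo_tool:
  commands: "0 0 0 -0.1; 0 0 0 -0.2; 0 0 0 -0.25; 0 0 0 -0.25; 0 0 0 -0.25"

```text
time: 13.08
ee_pos: [0.546, 0.1433, 0.1922]
ee_rot: [3.136, 0.178, -0.001]
contact_force: [0.6, -0.9, -0.2]
grip_width: 0.154
grasp_force: 41.2
```

```bash
python3 s.py
```

```text
13.08 pos [545.97 143.27 192.2 ] head 6.49 F [ 0.57 -0.92 -0.2 ] T [-0.274 -0.218 -0.205] w 13.2 g 41.2 q6 1.6138 eff6 -0.221
```

Request:
servo_tool:
  commands: "0 0 0 0; 0 0 0 0; 0 0 0 0; 0 0 0 0; 0 0 0 0"

```text
time: 13.5
ee_pos: [0.546, 0.1433, 0.1922]
ee_rot: [3.136, 0.178, -0.001]
contact_force: [0.6, -1.7, -2.3]
grip_width: 0.154
grasp_force: 41.1
```

```bash
python3 s.py
```

```text
13.5 pos [545.98 143.31 192.18] head 6.49 F [ 0.63 -1.67 -2.29] T [-0.216 -0.029 -0.284] w 13.2 g 41.1 q6 1.6137 eff6 -0.227
```

Request:
servo_tool:
  commands: "0 0 0 -0.02; 0 0 0 -0.04; 0 0 0 -0.04; 0 0 0 -0.04; 0 0 0 -0.04"

```text
time: 13.92
ee_pos: [0.546, 0.1433, 0.1922]
ee_rot: [3.136, 0.183, -0.001]
contact_force: [-0.5, -0.2, -3.0]
grip_width: 0.155
grasp_force: 41.0
```

```bash
python3 s.py
```

```text
13.92 pos [545.98 143.28 192.18] head 6.69 F [-0.55 -0.22 -3.03] T [-0.307 -0.009 -0.237] w 13.2 g 41.0 q6 1.6102 eff6 -0.281
```

Request:
servo_tool:
  commands: "0 0 0 0; 0 0 0 0; 0 0 0 0; 0 0 0 0; 0 0 0 0"

```text
time: 14.33
ee_pos: [0.546, 0.1433, 0.1922]
ee_rot: [3.136, 0.183, -0.001]
contact_force: [-0.3, -2.1, -4.5]
grip_width: 0.153
grasp_force: 40.8
```

```bash
python3 s.py
```

```text
14.33 pos [545.98 143.3  192.2 ] head 6.69 F [-0.29 -2.12 -4.48] T [-0.338  0.044 -0.271] w 13.1 g 40.8 q6 1.6102 eff6 -0.284
```

Request:
servo_tool:
  commands: "0 0 0 0; 0 0 0 0; 0 0 0 0; 0 0 0 0; 0 0 0 0"

```text
time: 14.75
ee_pos: [0.546, 0.1433, 0.1922]
ee_rot: [3.136, 0.183, -0.001]
contact_force: [-1.1, -2.0, -4.7]
grip_width: 0.15
grasp_force: 40.6
```

Request:
servo_tool:
  commands: "0 0 0 0; 0 0 0 0; 0 0 0 0; 0 0 0 0; 0 0 0 0"

```text
time: 15.17
ee_pos: [0.546, 0.1433, 0.1922]
ee_rot: [3.136, 0.183, -0.001]
contact_force: [-1.8, -2.7, -5.5]
grip_width: 0.154
grasp_force: 40.5
```

```bash
python3 s.py
```

```text
15.17 pos [546.01 143.32 192.21] head 6.69 F [-1.76 -2.66 -5.47] T [-0.443  0.216 -0.317] w 13.1 g 40.5 q6 1.6102 eff6 -0.285
```

Request:
servo_tool:
  commands: "0 0 0.02 0.15; 0 0 0.04 0.3; 0 0 0.06 0.3; 0 0 0.08 0.3; 0 0 0.1 0.3"

```text
time: 15.58
ee_pos: [0.5471, 0.1436, 0.1915]
ee_rot: [-3.138, -0.143, -0.007]
contact_force: [-3.6, -3.1, 6.9]
grip_width: 0.152
grasp_force: 42.1
```

```bash
python3 s.py
```

```text
15.58 pos [547.11 143.6  191.55] head 5.21 F [-3.58 -3.07  6.87] T [-0.49   0.767  0.009] w 13.0 g 42.1 q6 1.6362 eff6 -0.039
```

Request:
servo_tool:
  commands: "0 0 0 0; 0 0 0 0; 0 0 0 0; 0 0 0 0; 0 0 0 0"

```text
time: 16.0
ee_pos: [0.5472, 0.1436, 0.1915]
ee_rot: [-3.138, -0.143, -0.007]
contact_force: [-3.1, -2.0, 6.5]
grip_width: 0.15
grasp_force: 42.1
```

```bash
python3 s.py
```

```text
16.0 pos [547.16 143.63 191.55] head 5.21 F [-3.1  -1.98  6.52] T [-0.439  0.752 -0.08 ] w 12.8 g 42.1 q6 1.6362 eff6 -0.04
```

Request:
servo_tool:
  commands: "0 0 0.03 0; 0 0 0.06 0; 0 0 0.08 0; 0 0 0.1 0; 0 0 0.1 0"

```text
time: 16.42
ee_pos: [0.5475, 0.1437, 0.1881]
ee_rot: [-3.138, -0.143, -0.009]
contact_force: [-3.6, -2.2, 7.6]
grip_width: 0.148
grasp_force: 42.3
```

```bash
python3 s.py
```

```text
16.42 pos [547.48 143.69 188.06] head 5.22 F [-3.57 -2.22  7.59] T [-0.523  0.745  0.015] w 12.6 g 42.3 q6 1.6361 eff6 -0.005
```

Request:
servo_tool:
  commands: "-0.01 0 0.01 0; -0.01 0 0.02 -0.1; -0.01 0 0.03 -0.2; -0.01 0 0.03 -0.3; -0.01 0 0.03 -0.3"

```text
time: 16.83
ee_pos: [0.5477, 0.144, 0.1875]
ee_rot: [-3.135, -0.185, -0.013]
contact_force: [-2.6, -1.6, 8.9]
grip_width: 0.15
grasp_force: 42.3
```

```bash
python3 s.py
```

```text
16.83 pos [547.75 143.96 187.5 ] head 6.74 F [-2.56 -1.59  8.9 ] T [-0.362  0.507 -0.007] w 12.8 g 42.3 q6 1.6097 eff6 -0.061
```

Request:
servo_tool:
  commands: "0 0 0 -0.05; 0 0 0 -0.1; 0 0 0 -0.15; 0 0 0 -0.2; 0 0 0 -0.2"

```text
time: 17.25
ee_pos: [0.5479, 0.1441, 0.1876]
ee_rot: [-3.133, -0.212, -0.013]
contact_force: [-3.0, -1.3, 7.0]
grip_width: 0.153
grasp_force: 42.3
```

```bash
python3 s.py
```

```text
17.25 pos [547.87 144.09 187.57] head 7.74 F [-2.95 -1.34  7.04] T [-0.274  0.511 -0.072] w 13.1 g 42.3 q6 1.5924 eff6 -0.039
```

Request:
servo_tool:
  commands: "-0.01 0.01 0 -0.1; -0.02 0.02 0 -0.2; -0.03 0.02 0 -0.3; -0.03 0.02 0 -0.4; -0.03 0.02 0 -0.4"

```text
time: 17.67
ee_pos: [0.5477, 0.1439, 0.188]
ee_rot: [-3.127, -0.267, -0.018]
contact_force: [-0.3, 0.5, 7.9]
grip_width: 0.154
grasp_force: 42.3
```

```bash
python3 s.py
```

```text
17.67 pos [547.71 143.95 188.04] head 9.77 F [-0.3   0.53  7.9 ] T [ 0.11   0.048 -0.04 ] w 13.1 g 42.3 q6 1.556 eff6 -0.067
```

Request:
servo_tool:
  commands: "0 0 0 -0.3; 0 0 0 -0.6; 0 0 0 -0.9; 0 0 0 -1.2; 0 0 0 -1.2"

```text
time: 18.08
ee_pos: [0.5477, 0.1439, 0.188]
ee_rot: [-3.109, -0.431, -0.018]
contact_force: [1.1, 0.4, 7.9]
grip_width: 0.154
grasp_force: 42.3
```

```bash
python3 s.py
```

```text
18.08 pos [547.71 143.93 187.99] head 15.8 F [1.12 0.44 7.91] T [0.099 0.111 0.029] w 13.2 g 42.3 q6 1.4507 eff6 -0.166
```

Request:
servo_tool:
  commands: "0 0 0 -0.5; 0 0 0 -1; 0 0 0 -1.5; 0 0 0 -2; 0 0 0 -2"

```text
time: 18.5
ee_pos: [0.5477, 0.1439, 0.188]
ee_rot: [-3.061, -0.702, -0.018]
contact_force: [-0.8, -0.1, 7.5]
grip_width: 0.152
grasp_force: 42.3
```

```bash
python3 s.py
```

```text
18.5 pos [547.74 143.93 188.03] head 25.84 F [-0.81 -0.15  7.46] T [ 0.036  0.021 -0.001] w 13.0 g 42.3 q6 1.2755 eff6 -0.268
```

Request:
servo_tool:
  commands: "0 0 0 -0.5; 0 0 0 -1; 0 0 0 -1.5; 0 0 0 -2; 0 0 0 -2"

```text
time: 18.92
ee_pos: [0.5477, 0.1439, 0.188]
ee_rot: [-2.989, -0.966, -0.018]
contact_force: [-0.1, 0.7, 7.7]
grip_width: 0.152
grasp_force: 42.3
```

```bash
python3 s.py
```

```text
18.92 pos [547.75 143.9  188.01] head 35.83 F [-0.09  0.66  7.69] T [ 0.063  0.075 -0.062] w 13.0 g 42.3 q6 1.101 eff6 -0.267
```

Request:
servo_tool:
  commands: "0 0 0 -0.5; 0 0 0 -1; 0 0 0 -1.5; 0 0 0 -2; 0 0 0 -2"

```text
time: 19.33
ee_pos: [0.5477, 0.144, 0.188]
ee_rot: [2.893, 1.223, 0.018]
contact_force: [-0.2, 0.3, 8.2]
grip_width: 0.152
grasp_force: 42.3
```

Request:
servo_tool:
  commands: "0 0 0 -0.5; 0 0 0 -1; 0 0 0 -1.5; 0 0 0 -2; 0 0 0 -2"

```text
time: 19.75
ee_pos: [0.5477, 0.144, 0.188]
ee_rot: [2.774, 1.47, 0.018]
contact_force: [-0.9, 0.4, 7.6]
grip_width: 0.154
grasp_force: 42.3
```

```bash
python3 s.py
```

```text
19.75 pos [547.71 143.99 188.02] head 55.84 F [-0.94  0.42  7.62] T [ 0.153  0.11  -0.034] w 13.1 g 42.3 q6 0.752 eff6 -0.276
```

Request:
servo_tool:
  commands: "0 0 0 -0.3; 0 0 0 -0.6; 0 0 0 -0.9; 0 0 0 -1.2; 0 0 0 -1.2"

```text
time: 20.17
ee_pos: [0.5477, 0.144, 0.188]
ee_rot: [2.694, 1.612, 0.018]
contact_force: [-0.8, 0.6, 7.0]
grip_width: 0.15
grasp_force: 42.3
```

```bash
python3 s.py
```

```text
20.17 pos [547.73 143.98 188.03] head 61.8 F [-0.77  0.56  6.99] T [0.103 0.104 0.004] w 12.8 g 42.3 q6 0.6478 eff6 -0.175
```

Request:
servo_tool:
  commands: "0 0 0 -0.1; 0 0 0 -0.2; 0 0 0 -0.3; 0 0 0 -0.4; 0 0 0 -0.4"

```text
time: 20.58
ee_pos: [0.5477, 0.144, 0.188]
ee_rot: [2.666, 1.658, 0.018]
contact_force: [-0.4, 0.4, 8.5]
grip_width: 0.157
grasp_force: 42.3
```

```bash
python3 s.py
```

```text
20.58 pos [547.71 143.98 188.03] head 63.77 F [-0.37  0.38  8.53] T [0.008 0.11  0.001] w 13.4 g 42.3 q6 0.6135 eff6 -0.071
```

Request:
servo_tool:
  commands: "0 0 0 -0.1; 0 0 0 -0.2; 0 0 0 -0.2; 0 0 0 -0.2; 0 0 0 -0.2"

```text
time: 21.0
ee_pos: [0.5477, 0.144, 0.188]
ee_rot: [2.651, 1.681, 0.018]
contact_force: [-1.3, 0.6, 7.6]
grip_width: 0.153
grasp_force: 42.3
```

```bash
python3 s.py
```

```text
21.0 pos [547.72 143.96 188.02] head 64.75 F [-1.32  0.6   7.58] T [ 0.075  0.087 -0.082] w 13.1 g 42.3 q6 0.5964 eff6 -0.032
```

Request:
servo_tool:
  commands: "0 0 -0.03 0; 0 0 -0.06 0; 0 0 -0.09 0; 0 0 -0.12 0; 0 0 -0.12 0"

```text
time: 21.42
ee_pos: [0.5477, 0.144, 0.1923]
ee_rot: [2.651, 1.681, 0.017]
contact_force: [0.6, 1.2, 6.3]
grip_width: 0.158
grasp_force: 42.0
```

```bash
python3 s.py
```

```text
21.42 pos [547.67 143.96 192.32] head 64.75 F [0.57 1.16 6.28] T [ 0.16  -0.018 -0.058] w 13.5 g 42.0 q6 0.5963 eff6 -0.026
```

Request:
servo_tool:
  commands: "0 0 -0.02 0; 0 0 -0.04 0; 0 0 -0.06 0; 0 0 -0.08 0; 0 0 -0.08 0"

```text
time: 21.83
ee_pos: [0.5466, 0.1433, 0.1935]
ee_rot: [2.652, 1.681, 0.01]
contact_force: [2.7, 1.5, 5.3]
grip_width: 0.148
grasp_force: 42.0
```

```bash
python3 s.py
```

```text
21.83 pos [546.64 143.28 193.46] head 64.72 F [2.72 1.46 5.25] T [ 0.31  -0.614  0.036] w 12.7 g 42.0 q6 0.5965 eff6 -0.025
```

Request:
servo_tool:
  commands: "0 0 -0.02 0; 0 0 -0.04 0; 0 0 -0.06 0; 0 0 -0.06 0; 0 0 -0.06 0"

```text
time: 22.25
ee_pos: [0.546, 0.1426, 0.1945]
ee_rot: [2.653, 1.68, 0.005]
contact_force: [4.4, 2.1, 5.2]
grip_width: 0.154
grasp_force: 41.9
```

```bash
python3 s.py; python3 -c "
from h import *
cv2.imwrite('pics/w2.png',env.camera('wrist'))"
```

```text
22.25 pos [545.95 142.57 194.48] head 64.69 F [4.4  2.11 5.24] T [ 0.307 -1.054 -0.029] w 13.2 g 41.9 q6 0.5967 eff6 -0.073
```

View pics/w2.png

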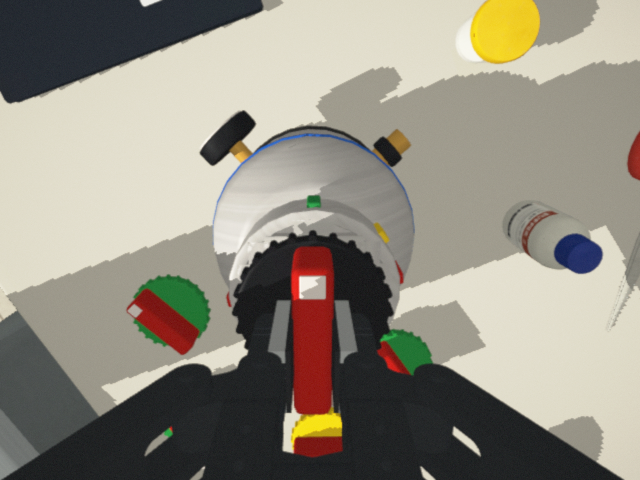

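The green mark at (313,202) lines up with the wing at (312,270), so the cap is at release and rising. I recentre sideways and lift.

Request:
servo_tool:
  commands: "0.01 0.01 -0.03 0; 0.02 0.02 -0.06 0; 0.03 0.02 -0.09 0; 0.03 0.02 -0.12 0; 0.03 0.02 -0.12 0"

```text
time: 22.72
ee_pos: [0.5454, 0.1427, 0.1983]
ee_rot: [-2.654, -1.681, 0.003]
contact_force: [2.2, -1.0, 2.6]
grip_width: 0.156
grasp_force: 41.6
```

```bash
python3 s.py
```

```text
22.72 pos [545.36 142.74 198.25] head 64.69 F [ 2.19 -1.    2.64] T [-0.133 -0.377  0.004] w 13.3 g 41.6 q6 0.5974 eff6 -0.003
```

Request:
servo_tool:
  commands: "0 0 -0.03 0; 0 0 -0.06 0; 0 0 -0.09 0; 0 0 -0.12 0; 0 0 -0.12 0"

```text
time: 23.13
ee_pos: [0.5453, 0.1431, 0.2024]
ee_rot: [-2.653, -1.68, 0.004]
contact_force: [0.9, -0.7, -1.9]
grip_width: 0.152
grasp_force: 41.0
```

```bash
python3 s.py
```

```text
23.13 pos [545.31 143.05 202.4 ] head 64.7 F [ 0.94 -0.66 -1.87] T [-0.08  -0.305  0.021] w 13.0 g 41.0 q6 0.5975 eff6 -0.0
```

Request:
servo_tool:
  commands: "0 0 -0.1 0; 0 0 -0.25 0; 0 0 -0.4 0; 0 0 -0.55 0; 0 0 -0.6 0"

```text
time: 23.55
ee_pos: [0.5463, 0.1434, 0.2294]
ee_rot: [2.653, 1.681, 0.004]
contact_force: [-1.8, 0.2, -0.8]
grip_width: 0.155
grasp_force: 41.1
```

```bash
python3 s.py
```

```text
23.55 pos [546.32 143.37 229.35] head 64.71 F [-1.76  0.24 -0.81] T [-0.017 -0.019 -0.037] w 13.2 g 41.1 q6 0.5976 eff6 -0.0
```

Request:
servo_tool:
  commands: "0 0 -0.2 0; 0 0 -0.4 0; 0 0 -0.6 0; 0 0 -0.7 0; 0 0 -0.7 0"

```text
time: 23.97
ee_pos: [0.5466, 0.1433, 0.2573]
ee_rot: [2.653, 1.68, 0.005]
contact_force: [-0.2, 0.2, -0.6]
grip_width: 0.155
grasp_force: 41.1
```

```bash
python3 s.py
python3 - <<'E'
from h import *
for n in ('top','side'):
    im=env.camera(n); c=cam(n); cv2.imwrite(f'pics/{n}2.png',im)
    r=env.cut_out(n,'dish'); print(n,[(x['centre'],x['p']) for x in r])
    if n=='side': print('cap',[(x['centre'],x['p']) for x in env.search_frame(n,'cap')])
# reproject dish model rim check: origin guess
ct,cs=cam('top'),cam('side'); 
for X in ([.528,-.229,.007],[.528,-.2,.007],[.528,-.229,.042]): print(X,proj(ct,X),proj(cs,X))
a=cv2.imread('pics/top2.png')[170:320,370:480]; b=cv2.imread('pics/side2.png')[190:340,240:410]
cv2.imwrite('pics/c2.png',np.hstack([cv2.resize(a,(374,510)),cv2.resize(b,(420,371)) if 0 else cv2.copyMakeBorder(cv2.resize(b,(420,371)),0,139,0,0,0)]))
E
```

```text
23.97 pos [546.62 143.25 257.35] head 64.7 F [-0.23  0.19 -0.59] T [ 0.042 -0.014 -0.003] w 13.2 g 41.1 q6 0.5975 eff6 -0.0
top [([418.8, 245.2], 0.97)]
side []
cap [([388.8, 324.9], 0.78), ([352.8, 360.4], 0.67), ([299.8, 293.7], 0.66), ([258.6, 265.6], 0.64), ([352.1, 286.6], 0.57)]
[0.528, -0.229, 0.007] [425.67978004 241.61418773] [345.25313179 237.42030339]
[0.528, -0.2, 0.007] [411.21427209 241.58164122] [341.54027788 244.8817896 ]
[0.528, -0.229, 0.042] [429.22828712 240.66265877] [345.69379267 225.86501041]
```

View pics/c2.png

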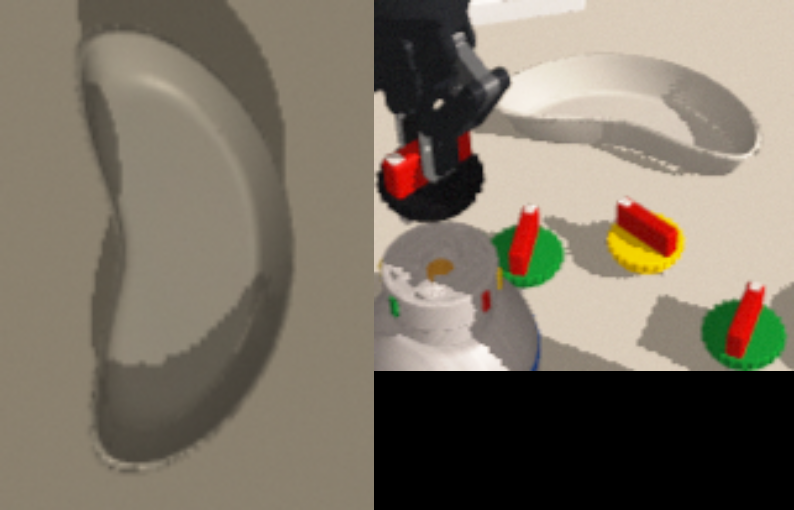

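Request:
servo_tool:
  commands: "-0.4 0.17 0 0; -1 0.41 0 0; -1.6 0.66 0 0; -2.3 0.95 0 0; -2.88 1.19 0 0"

```text
time: 24.63
ee_pos: [0.5393, 0.0171, 0.2547]
ee_rot: [-2.654, -1.681, 0.002]
contact_force: [1.1, -0.6, -1.4]
grip_width: 0.152
grasp_force: 41.1
```

Request:
servo_tool:
  commands: "-0.58 0.24 0 0; -1.16 0.48 0 0; -1.74 0.72 0 0; -2.3 0.95 0 0; -2.88 1.19 0 0"

```text
time: 25.05
ee_pos: [0.5331, -0.1069, 0.2548]
ee_rot: [-2.653, -1.68, 0.001]
contact_force: [0.7, 0.1, -0.3]
grip_width: 0.151
grasp_force: 41.1
```

Request:
servo_tool:
  commands: "-0.7 0.29 0 0; -1.4 0.58 0 0; -2.1 0.87 0 0; -2.6 1.07 0 0; -2.88 1.19 0 0"

```text
time: 25.47
ee_pos: [0.5266, -0.2329, 0.2544]
ee_rot: [-2.656, -1.677, 0.002]
contact_force: [1.5, -0.5, -1.4]
grip_width: 0.157
grasp_force: 41.1
```

Request:
servo_tool:
  commands: "0 0 0.4 0; 0 0 1 0; 0 0 1.6 0; 0 0 2.2 0; 0 0 2.5 0"

```text
time: 25.88
ee_pos: [0.5258, -0.2288, 0.1513]
ee_rot: [-2.649, -1.678, 0.004]
contact_force: [-0.4, 1.3, -1.6]
grip_width: 0.154
grasp_force: 41.1
```

```bash
python3 s.py
python3 - <<'E'
from h import *
o=env.get_obs()['ee_pos']
im=[env.camera(n) for n in ('wrist','top','side')]
t=cv2.resize(im[1][170:320,350:500],(400,400)); s=cv2.resize(im[2][150:270,260:410],(400,320))
w=cv2.resize(im[0],(400,300))
out=np.zeros((600,800,3),np.uint8); out[:300,:400]=w; out[:400,400:]=t; out[300:600,:400]=s[:300]
cv2.imwrite('pics/c3.png',out)
E
```

```text
25.88 pos [ 525.83 -228.83  151.27] head 64.72 F [-0.37  1.32 -1.55] T [ 0.117  0.02  -0.03 ] w 13.2 g 41.1 q6 -0.0685 eff6 0.0
```

View pics/c3.png

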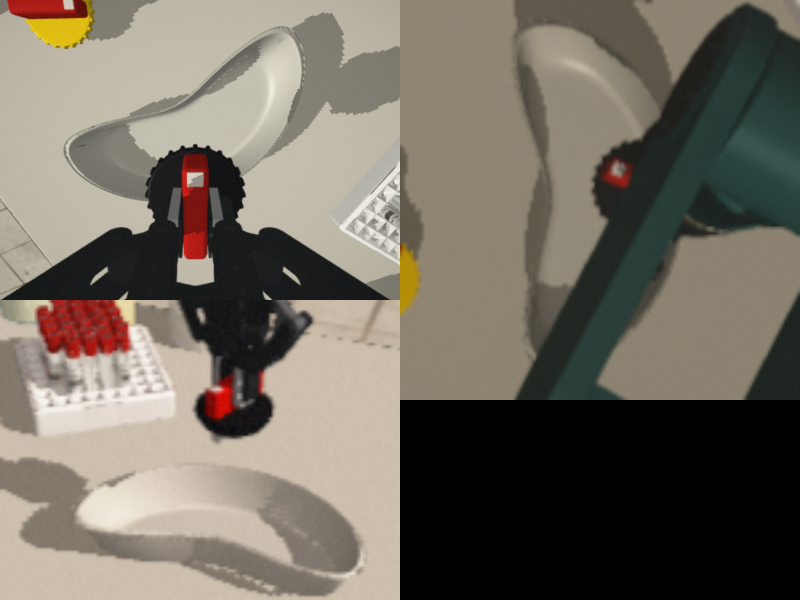

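The views show the cap held level above mid-dish. I lower it slowly.

Request:
servo_tool:
  commands: "0 0.03 0.4 0; 0 0.06 0.9 0; 0 0.06 1.4 0; 0 0.06 1.8 0; 0 0.06 2 0"

```text
time: 26.45
ee_pos: [0.5298, -0.2312, 0.0752]
ee_rot: [-2.654, -1.681, -0.0]
contact_force: [-0.4, 0.6, -0.3]
grip_width: 0.152
grasp_force: 41.1
```

Request:
servo_tool:
  commands: "0 0 0.1 0; 0 0 0.2 0; 0 0 0.3 0; 0 0 0.4 0; 0 0 0.4 0"

```text
time: 26.87
ee_pos: [0.5296, -0.2314, 0.0593]
ee_rot: [-2.654, -1.681, -0.0]
contact_force: [-0.8, -0.0, -1.5]
grip_width: 0.154
grasp_force: 41.1
```

Request:
servo_tool:
  commands: "0 0 0 0; 0 0 0 0; 0 0 0 0; 0 0 0 0; 0 0 0 0"

```text
time: 27.28
ee_pos: [0.5296, -0.2314, 0.0595]
ee_rot: [2.654, 1.681, 0.0]
contact_force: [0.5, -0.2, -1.2]
grip_width: 0.155
grasp_force: 41.1
```

```bash
python3 s.py
python3 - <<'E'
from h import *
im=[env.camera(n) for n in ('wrist','side')]
out=np.zeros((300,800,3),np.uint8); out[:300,:400]=cv2.resize(im[0],(400,300)); out[:,400:]=cv2.resize(im[1][160:272,270:420],(400,300))
cv2.imwrite('pics/c4.png',out)
E
```

```text
27.28 pos [ 529.63 -231.44   59.53] head 64.7 F [ 0.53 -0.19 -1.16] T [-0.076  0.042  0.01 ] w 13.2 g 41.1 q6 -0.0685 eff6 -0.0
```

View pics/c4.png

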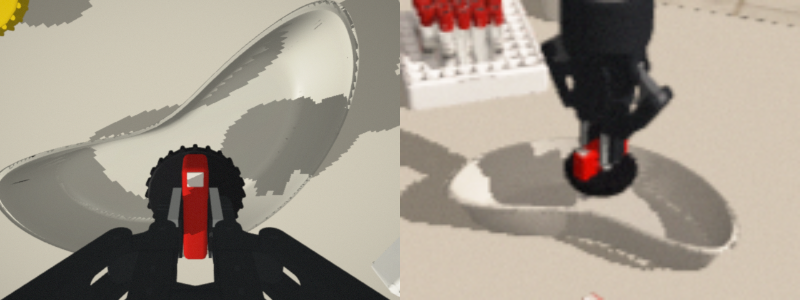

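Request:
servo_tool:
  commands: "0.04 -0.02 0.05 0; 0.07 -0.03 0.12 0; 0.07 -0.03 0.2 0; 0.07 -0.03 0.27 0; 0.07 -0.03 0.32 0"

```text
time: 27.8
ee_pos: [0.5293, -0.2281, 0.0458]
ee_rot: [-2.653, -1.681, 0.001]
contact_force: [0.6, 0.0, -0.3]
grip_width: 0.154
grasp_force: 41.1
```

Request:
servo_tool:
  commands: "0 0 0.02 0; 0 0 0.04 0; 0 0 0.06 0; 0 0 0.07 0; 0 0 0.07 0"

```text
time: 28.22
ee_pos: [0.5297, -0.2283, 0.0437]
ee_rot: [-2.654, -1.681, -0.0]
contact_force: [-0.7, 0.9, -1.2]
grip_width: 0.156
grasp_force: 41.1
```

```bash
python3 s.py
```

```text
28.22 pos [ 529.66 -228.33   43.67] head 64.69 F [-0.66  0.87 -1.25] T [-0.056  0.002  0.023] w 13.3 g 41.1 q6 -0.0637 eff6 0.0
```

Request:
servo_tool:
  commands: "0 0 0.01 0; 0 0 0.02 0; 0 0 0.03 0; 0 0 0.04 0; 0 0 0.04 0"

```text
time: 28.63
ee_pos: [0.5296, -0.2283, 0.042]
ee_rot: [-2.654, -1.681, -0.0]
contact_force: [-0.4, -0.3, -0.4]
grip_width: 0.149
grasp_force: 41.1
```

```bash
python3 s.py
```

```text
28.63 pos [ 529.59 -228.27   41.99] head 64.69 F [-0.45 -0.26 -0.4 ] T [ 0.027  0.011 -0.02 ] w 12.8 g 41.1 q6 -0.0637 eff6 0.0
```

Request:
servo_tool:
  commands: "0 0 0.01 0; 0 0 0.02 0; 0 0 0.03 0; 0 0 0.03 0; 0 0 0.03 0"

```text
time: 29.05
ee_pos: [0.5296, -0.2283, 0.0408]
ee_rot: [-2.654, -1.681, -0.0]
contact_force: [-0.4, -0.7, -0.6]
grip_width: 0.155
grasp_force: 41.1
```

```bash
python3 s.py
```

```text
29.05 pos [ 529.61 -228.27   40.81] head 64.7 F [-0.42 -0.69 -0.64] T [0.032 0.02  0.004] w 13.3 g 41.1 q6 -0.0637 eff6 0.0
```

Request:
servo_tool:
  commands: "0 0 0.01 0; 0 0 0.02 0; 0 0 0.02 0; 0 0 0.02 0; 0 0 0.02 0"

```text
time: 29.47
ee_pos: [0.5297, -0.2284, 0.0404]
ee_rot: [2.654, 1.681, 0.0]
contact_force: [0.0, 1.3, 1.0]
grip_width: 0.151
grasp_force: 41.4
```

```bash
python3 s.py
```

```text
29.47 pos [ 529.75 -228.38   40.38] head 64.7 F [0.01 1.28 1.02] T [ 0.051  0.18  -0.001] w 12.9 g 41.4 q6 -0.0637 eff6 -0.002
```

Request:
servo_tool:
  commands: "0 0 0.01 0; 0 0 0.02 0; 0 0 0.02 0; 0 0 0.02 0; 0 0 0.02 0"

```text
time: 29.88
ee_pos: [0.5298, -0.2284, 0.0403]
ee_rot: [2.654, 1.681, 0.0]
contact_force: [-2.9, 1.4, 5.0]
grip_width: 0.151
grasp_force: 42.0
```

```bash
python3 s.py
```

```text
29.88 pos [ 529.8  -228.39   40.33] head 64.7 F [-2.9   1.4   4.96] T [0.19  0.425 0.063] w 12.9 g 42.0 q6 -0.0637 eff6 -0.004
```

Request:
servo_tool:
  commands: "0 0 -0.01 0; 0 0 -0.01 0; 0 0 -0.01 0; 0 0 -0.01 0; 0 0 -0.01 0"

```text
time: 30.3
ee_pos: [0.5298, -0.2284, 0.0403]
ee_rot: [2.654, 1.681, 0.0]
contact_force: [-2.1, 0.7, 6.1]
grip_width: 0.15
grasp_force: 41.9
```

Request:
servo_tool:
  commands: "0 0 0 0; 0 0 0 0; 0 0 0 0; 0 0 0 0; 0 0 0 0"
  jaw: 34

```text
time: 30.72
ee_pos: [0.5295, -0.2283, 0.0393]
ee_rot: [-2.654, -1.681, 0.0]
contact_force: [-0.2, -0.6, -0.5]
grip_width: 0.4
grasp_force: 0.0
```

Request:
servo_tool:
  commands: "0 0 0 0; 0 0 -0.1 0; 0 0 -0.25 0; 0 0 -0.45 0; 0 0 -0.6 0"

```text
time: 31.13
ee_pos: [0.5301, -0.2286, 0.0652]
ee_rot: [2.653, 1.68, 0.001]
contact_force: [-0.3, 0.1, 0.3]
grip_width: 0.401
grasp_force: 0.0
```

Request:
servo_tool:
  commands: "0 0 -0.4 0; 0 0 -0.9 0; 0 0 -1.5 0; 0 0 -2.2 0; 0 0 -2.5 0"

```text
time: 31.55
ee_pos: [0.5314, -0.2293, 0.1691]
ee_rot: [2.648, 1.677, 0.006]
contact_force: [1.0, -0.2, 1.7]
grip_width: 0.399
grasp_force: 0.0
```

```bash
python3 s.py
python3 - <<'E'
from h import *
im=[env.camera(n) for n in ('wrist','side')]
out=np.zeros((600,800,3),np.uint8); out[:300,:400]=cv2.resize(im[0],(400,300)); out[:300,400:]=cv2.resize(im[1][160:272,270:420],(400,300)); out[300:,:400]=cv2.resize(im[1],(400,300))
cv2.imwrite('pics/c5.png',out)
E
```

```text
31.55 pos [ 531.35 -229.26  169.12] head 64.7 F [ 1.03 -0.22  1.66] T [-0.015  0.03   0.014] w 34.1 g 0.0 q6 -0.0637 eff6 0.0
```

View pics/c5.png

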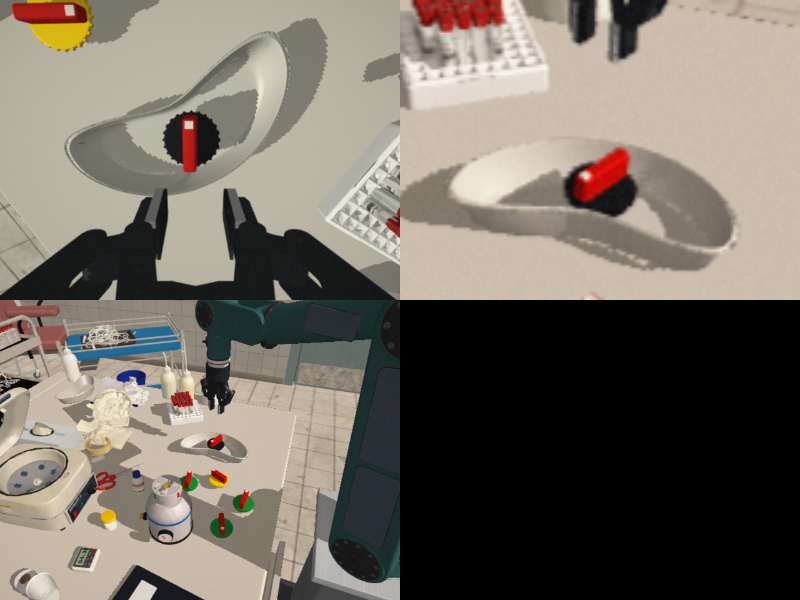

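The cap stands in the dish, the gripper is clear, and the bottle and cup are in their places.

```bash
python3 -c "
from rig import env
print(env.sign_off())"
```

```text
the job is handed in; nothing more can be done
None
```

The tank is vented and open: I held the cap about 2 s at its first stop at about 0.3 Nm, pressed it down with under 10 N to reach release, and set it upright in the nearer dish; the bottle and cup were not touched, and the job was handed in at about 32 s.

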